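# Close the calibration cases with their matching lids

### The job

Close the two open calibration cases on the microscope bench: put on each the lid that matches it in colour and shape, lowered gently and seated fully down and flat, and let go. Leave the cases where they stand and do not disturb the other things on the bench.

Things in the scene. Friction and masses are not known exactly. Their poses are not given: they have to be found in the camera images.
- blue_case: open blue case, an aluminium-framed glass scale on dark foam inside, at least 15 mm below the rim; outside 160 mm along x, 74 mm along y, 45 mm high, walls 6 mm (opening 148 x 62 mm). 0.8 kg, loose on the table. Origin: centre of its underside, z up
- blue_lid: blue lid, lying right side up: blue plate 160 x 74 x 8 mm over a black block 140 x 54 x 10 mm that fits the case's opening with 4 mm to spare per side. Black bar handle on top, centred: 70 mm along x, 14 mm thick along y, 28 to 50 mm above the origin, on two feet. 0.16 kg. Origin: centre of the black block's underside, z up. Seated: 35 mm above the case's origin, either way round
- yellow_case: open yellow case, four steel gauge blocks on dark foam inside, at least 15 mm below the rim; outside 114 mm along x, 94 mm along y, 45 mm high, walls 6 mm (opening 102 x 82 mm). 0.8 kg, loose on the table. Origin: centre of its underside, z up
- yellow_lid: yellow lid, lying right side up: yellow plate 114 x 94 x 8 mm over a black block 94 x 74 x 10 mm that fits the case's opening with 4 mm to spare per side. Black bar handle on top, centred: 70 mm along x, 14 mm thick along y, 28 to 50 mm above the origin, on two feet. 0.16 kg. Origin: centre of the black block's underside, z up. Seated: 35 mm above the case's origin, either way round
- green_case: bystander: closed green case with its lid on, 114 x 84 mm, 87 mm to the top of its handle; it is finished, leave it. Origin: centre of its underside
- eyepiece: bystander: black microscope eyepiece with a green ring, standing, 44 mm diameter, 66 mm tall. Origin: centre of its underside
- objective: bystander: dark steel microscope objective with a red ring, standing, 34 mm diameter, 56 mm tall. Origin: centre of its underside
- dish: bystander: shallow round glass dish, 90 mm diameter, 20 mm tall. Origin: centre of its underside
- screwdriver: bystander: screwdriver, lying, 170 mm long, along its x axis
- wrench: bystander: open-ended wrench, lying, 150 mm long, along its x axis
- canister: bystander: grey round canister with a black cap, standing, 52 mm diameter, 75 mm tall. Origin: centre of its underside
There are look-alikes about, which are no part of the job. What is shaped like the blue_lid but orange or pink is not meant.

How it is judged:
By the outcome, as a careful person would: the job done as asked, in the order asked, and still so for the second after the job is handed in, with the robot touching nothing.
It also fails if it takes over 61 s, if anything falls off the work surface, if the arm or the gripper's body presses on something with over 40 N, if the wrist force passes 120 N, or if a joint passes its speed limit or range.

### The arm

A 6-joint arm with a two-finger parallel gripper is mounted at the origin on the work surface. World frame = base frame: x ahead of the robot, y to its left, z up, the work surface at z = 0. Lengths are in m, angles in rad, forces in N, time in s.
With the tool pointing down it reaches from about 0.375 to 0.975 m from the base axis. Payload 3.8 kg.
Tool frame: the origin (TCP) lies at the centre of the arm's flange, where the gripper is bolted on; the fingertips stand 173 mm ahead of it and the grasp point (between the pads) lies 155 mm ahead of it (bot.tip_reach is the distance from the TCP to the fingertips, in m); z points along the fingers, y is the line along which they close (so a half turn about z gives the same grasp; the last joint's range is limited). The gripper opens to 85 mm and grips with 20 to 120 N. Pads are 22 mm wide; open, the fingers measure 114 mm over their backs; the gripper's body (76 mm by 85 mm) begins 54 mm behind the grasp point. The pads swing forward as they close: fully open they stand 13 mm farther back than shut.
Start: joints at [-1.319, 0.264, 1.604, -0, 1.274, -0.037], TCP at [0.192, -0.647, 0.405] pointing down, gripper open.
Joint ranges: [-2.63, 2.63], [-0.94, 2.18], [0.31, 2.57], [-1.31, 4.45], [0, 2.66], [-2.55, 2.55]. Speed limits (rad/s): [2.57, 2.57, 3.14, 3.14, 3.14, 3.14].

### API

Orientations are given as a rotation vector (axis times angle).
In Python, from workcell import bot gives the robot as it stands.
- The arm moves only by the tool drive_tool, never from a script. Its arguments are lists of equal length, an entry for each row: "claw": the finger opening in mm, from 0 to 85.4; "slide": the shift along the world's x, y, z each as a share of 0.5 m, from -1 to 1, a list of three; "yaw": the turn about the world's z as a share of 180 degrees, from -1 to 1. A call has 1 to 8 rows; each row is the pose to reach, as a shift and turn from the pose commanded when the call began, turning the shorter way round; what a row does not reach only later rows make up. A row lasts 1/12 s, in which the tool goes at most 41.7 mm and 7.16 degrees, less where a joint would pass 70% of its speed; a pose out of reach is approached as far as the arm can. A call with a number of a shift or a turn outside -1 to 1 is refused whole. A call with a gripper value outside its range is refused whole. The fingers move at their own pace and stop on an object; "newtons" is the grip in N (left out, the last holds). Time passes only in rows, so rows that repeat a pose let the fingers close. It gives the time, the measured TCP pose, the force, the opening and the grip force at its end, in the units of the state.
- bot.read_state(): the state, without advancing time (a new reading comes with each control period).
- bot.read_camera(name): name is "scene" or "top" or "wrist"; returns a dict with "color" (400x640x3 uint8, red, green, blue), "depth" (400x640 float32, m along the optical axis (not along the pixel's ray), 0 where there is no reading), "mtx" (3x3 intrinsics, pixels), "eye" and "rotation" of the camera in the world. Camera axes: x right, y up, looking along -z (the intrinsics and any distortion apply to the point x, -y, -z); pixel columns grow to the right and rows downward; lengths in m; the calibration is good to about 2 mm. The wrist camera is an equidistant fisheye: a pixel r from the principal point sees the ray r / f radians off the axis. A picture is of the moment at which its call begins.
- bot.finish_job(): hands the job in; it is judged then, once.
The state is a dict: "time": time; "q": joint angles; "joint_vel": joint speeds; "joint_torque": joint torques, N m; "tool_pos": TCP position; "tcp_rot": TCP orientation; "wrist_force": force on the tool from outside, world axes, zero at the start; "torque": the same for the moment, N m; "width": opening from 0.0 (shut) to 1.0 (fully open); "grip_force": force on a finger pad.
Only numpy, scipy, OpenCV 4.12 (cv2) and the standard library are available. Lean on these libraries where they do the work, as an engineer would, in place of code of your own. Each camera call takes 0.05 s, during which the arm holds its last target. There are 200 camera calls.

## Working session

There is one attempt and no reset: what is moved stays moved. The work goes in short steps, Python scripts to look and compute and a tool call to move; the robot and the scene stay as the last step left them, time stands still between calls to the robot, and variables do not carry over. Pictures are saved under pics/ and viewed, at most 10 in all, crops included, and the job is handed in when it is done.

Besides the shell and the picture viewer there is one more tool, called after "Call:" as name([rows], argument=value, ...), one row to a line, values as JSON. drive_tool: Moves the arm, as the interface text tells. Shift numbers are shares of 0.5 m and turn numbers shares of 180 degrees, none past 1 either way. Its arguments: {"type":"object","properties":{"claw":{"type":"array","items":{"type":"number"}},"slide":{"type":"array","items":{"type":"array","items":{"type":"number"}}},"yaw":{"type":"array","items":{"type":"number"}},"newtons":{"type":"number"}},"required":["claw","slide","yaw"]}

```bash
mkdir -p pics; ls
cat > h.py <<'E'
import numpy as np, cv2
from workcell import bot
def cam(n):
    c=bot.read_camera(n); np.savez(f'/tmp/{n}.npz',**c); return c
def ld(n): return dict(np.load(f'/tmp/{n}.npz'))
def ray(c,uv):
    K=c['mtx']; uv=np.atleast_2d(uv).astype(float)
    d=np.c_[(uv[:,0]-K[0,2])/K[0,0],-(uv[:,1]-K[1,2])/K[1,1],-np.ones(len(uv))]
    R=c['rotation']
    return d@R.T
def plane(c,uv,z):
    d=ray(c,uv); e=c['eye']; return e+d*((z-e[2])/d[:,2])[:,None]
def cloud(c):
    h,w=c['depth'].shape; v,u=np.mgrid[:h,:w]
    d=ray(c,np.c_[u.ravel(),v.ravel()]); return (c['eye']+d*c['depth'].reshape(-1,1)).reshape(h,w,3)
E
python3 - <<'E'
from h import *
for n in('top','scene'):
    c=cam(n); cv2.imwrite(f'pics/{n}1.png',c['color'][:,:,::-1]); print(n,c['eye'],c['rotation'],c['mtx'],{k:v for k,v in c.items() if k not in('color','depth','eye','rotation','mtx')})
print(bot.read_state())
E
```

```text
pics
top [ 0.26604914 -0.07263276  1.64878327] [ 0.12526077 -0.1200797  -1.57029117] [[480.62696318   0.         322.87204627]
 [  0.         480.62696318 204.95906499]
 [  0.           0.           1.        ]] {}
scene [0.93397355 0.69218459 0.90461033] [0.26498862 1.0154993  2.47038251] [[373.8552081    0.         320.52996402]
 [  0.         373.8552081  196.47110388]
 [  0.           0.           1.        ]] {}
{'time': 0.1, 'q': array([-1.31891751e+00,  2.64700649e-01,  1.60527439e+00,  3.75588093e-06,
        1.27370394e+00, -3.68794138e-02]), 'joint_vel': array([-3.47326036e-04, -2.31091044e-03, -2.84096463e-03, -1.90062417e-05,
        3.37573767e-04, -8.48772964e-04]), 'joint_torque': array([-3.21988409e-05, -5.16706467e+01, -3.68588662e+01, -7.92243600e-05,
        6.18719656e-03, -2.47946048e-05]), 'tool_pos': array([ 0.19214719, -0.64674179,  0.40345081]), 'tcp_rot': array([-3.10685288e+00, -4.51705949e-01,  3.45783768e-04]), 'wrist_force': array([-0.31510205, -0.13138049, -0.28383725]), 'torque': array([ 0.00332721,  0.0297615 , -0.05749198]), 'grip_force': 0.0, 'width': 0.9969109787534073}
```

Rotation is a rotation vector; I'll convert it.

```bash
sed -i "s/R=c\['rotation'\]/R=cv2.Rodrigues(c['rotation'])[0]/" h.py
```

```text
(no output)
```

View pics/top1.png

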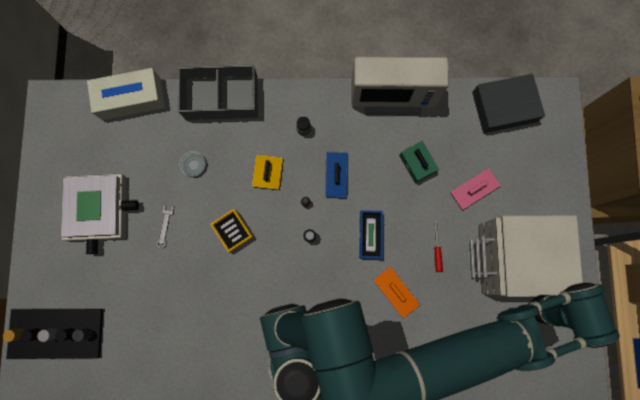

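View pics/scene1.png

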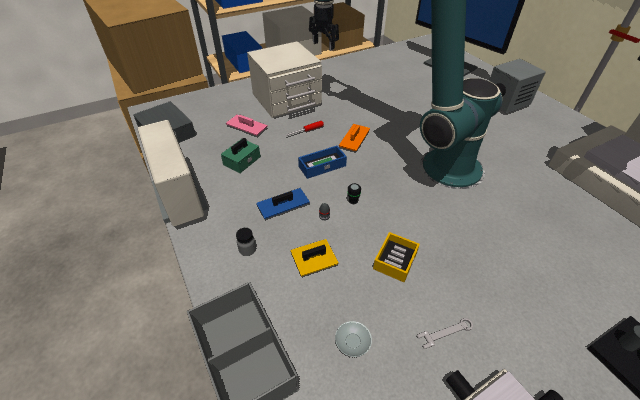

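Top view: the blue-shaped candidates are blue (337,175), orange (397,292) and pink (475,188). Only the one at (337,175) is blue. The yellow lid is at (268,172), the blue case at (371,235) and the yellow case at (231,230). I'll confirm these in one crop and measure.

```bash
cat >> h.py <<'E'
from scipy.spatial.transform import Rotation as Rot
def masks(c):
    h=cv2.cvtColor(c['color'],cv2.COLOR_RGB2HSV)
    return {'blue':cv2.inRange(h,(100,120,40),(125,255,255)),'yellow':cv2.inRange(h,(18,150,90),(30,255,255))}
def rects(c,amin=200,zs=(.018,.045)):
    for n,m in masks(c).items():
        cs,_=cv2.findContours(m,cv2.RETR_EXTERNAL,cv2.CHAIN_APPROX_NONE)
        for k in cs:
            if cv2.contourArea(k)<amin: continue
            for z in zs:
                P=plane(c,k[:,0],z)[:,:2]
                r=cv2.minAreaRect((P*1000).astype(np.float32))
                print(n,k[:,0].mean(0).round(),'z',z,np.round(r[0],1),np.round(r[1],1),round(r[2],1))
E
python3 - <<'E'
from h import *
c=ld('top'); rects(c)
print('scene');c2=ld('scene'); rects(c2)
P=cloud(c)
for n,(u,v) in dict(bluelid=(337,192),blcase=(371,215),yl=(268,185),handleb=(337,175),table=(300,270),green=(419,160),gh=(420,158),ring=(304,126),obj=(306,202),eye=(311,237)).items(): print(n,P[v,u].round(3))
i=cv2.resize(c['color'][90:320,200:510],None,fx=2.5,fy=2.5,interpolation=cv2.INTER_CUBIC);cv2.imwrite('pics/crop.png',i[:,:,::-1])
E
```

```text
blue [371. 234.] z 0.018 [ 421.2 -230.9] [ 75.  161.5] 88.7
blue [371. 234.] z 0.045 [ 418.6 -228.3] [ 73.7 158.8] 88.7
blue [336. 175.] z 0.018 [ 628.5 -115.1] [ 72.9 156.3] 89.4
blue [336. 175.] z 0.045 [ 622.5 -114.4] [ 71.7 153.7] 89.4
blue [122.  90.] z 0.018 [943.1 651.1] [ 27.7 142.4] 11.3
blue [122.  90.] z 0.045 [931.9 639.2] [ 27.3 140.1] 11.3
yellow [231. 230.] z 0.018 [437.9 246.1] [117.8  96.6] 33.6
yellow [231. 230.] z 0.045 [435.1 240.8] [115.8  95. ] 33.6
yellow [267. 172.] z 0.018 [640.2 125.8] [ 94.3 114. ] 83.3
yellow [267. 172.] z 0.045 [634.  122.5] [ 92.8 112.1] 83.3
scene
blue [282. 203.] z 0.018 [ 632.7 -112.9] [ 76.6 158.8] 88.5
blue [282. 203.] z 0.045 [641.8 -88.4] [ 74.2 154. ] 88.5
blue [322. 161.] z 0.018 [ 415.5 -238. ] [119.8 183.1] 87.9
blue [322. 161.] z 0.045 [ 431.3 -209.6] [116.2 177.5] 87.9
blue [240.  49.] z 0.018 [  347.4 -1271.4] [479.8 206.2] 89.7
blue [240.  49.] z 0.045 [  365.3 -1211.6] [465.2 199.9] 89.7
blue [490.  19.] z 0.018 [-1190.5 -1009.7] [880.1 328.5] 35.6
blue [490.  19.] z 0.045 [-1125.8  -957.9] [853.3 318.5] 35.6
blue [426.  11.] z 0.018 [ -926.5 -1277.5] [435.2  82.4] 49.7
blue [426.  11.] z 0.045 [ -869.9 -1217.5] [421.9  79.9] 49.7
yellow [314. 257.] z 0.018 [643.2 125.7] [ 95.9 113.6] 83.1
yellow [314. 257.] z 0.045 [652.1 143. ] [ 93.  110.2] 83.1
yellow [396. 257.] z 0.018 [432.6 235.4] [148.4  99.3] 33.4
yellow [396. 257.] z 0.045 [447.8 249.3] [143.9  96.3] 33.4
bluelid [ 0.567 -0.116  0.022]
blcase [ 0.488 -0.233  0.012]
yl [0.593 0.122 0.019]
handleb [ 0.62  -0.116  0.051]
table [ 0.302  0.011 -0.002]
green [ 0.668 -0.393  0.068]
gh [ 0.67  -0.393  0.084]
ring [ 0.789 -0.004  0.067]
obj [ 0.527 -0.011  0.058]
eye [ 0.408 -0.028  0.066]
```

View pics/crop.png

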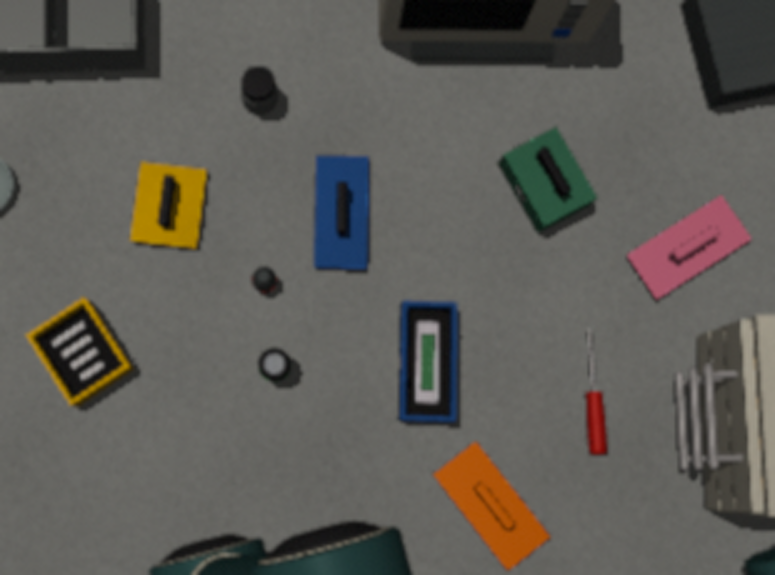

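The crop confirms it: the blue lid with black handle is at crop (343,212), the blue case at (428,362), the yellow lid at (168,205) and the yellow case at (80,352). Orange and pink are look-alikes. The measured sizes match the given ones to about 4 mm, and heights are plausible. Next I move above the blue lid, first in +y away from the cabinet.

Call:
drive_tool([
  [0.12,0.5,0],
  [0.12,0.5,0],
  [0.12,0.5,0],
  [0.12,0.5,0],
  [0.12,0.5,0],
  [0.12,0.5,0],
  [0.876,1,0],
  [0.876,1,0],
], claw=[60,60,60,60,60,60,60,60], yaw=[0,0,0,-0.096,-0.096,-0.096,-0.096,-0.096])

```text
time: 0.77
tool_pos: [0.3191, -0.3549, 0.4043]
tcp_rot: [-3.141, 0.023, 0.001]
wrist_force: [0.6, -1.0, 0.6]
width: 0.704
grip_force: 0.0
```

Call:
drive_tool([
  [0.6,0.47,0],
  [0.6,0.47,0],
  [0.6,0.47,0],
  [0.6,0.47,0],
  [0.6,0.47,0],
  [0.6,0.47,0],
  [0.6,0.47,0],
  [0.6,0.47,0],
], claw=[60,60,60,60,60,60,60,60], yaw=[0,0,0,0,0,0,0,0])

```text
time: 1.43
tool_pos: [0.5832, -0.1499, 0.4042]
tcp_rot: [-3.141, 0.019, 0.001]
wrist_force: [-0.4, -1.1, 0.3]
width: 0.7
grip_force: 0.0
```

Call:
drive_tool([
  [0.06,0.05,-0.06],
  [0.06,0.05,-0.06],
  [0.06,0.05,-0.06],
], claw=[60,60,60], yaw=[0,0,0])

```text
time: 1.68
tool_pos: [0.6124, -0.1246, 0.371]
tcp_rot: [-3.14, 0.015, 0.009]
wrist_force: [-0.3, -0.0, -0.5]
width: 0.705
grip_force: 0.0
```

Run:
```python
from h import *
c=cam('wrist'); print(c['eye'],c['rotation'],c['mtx']); s=bot.read_state(); print(s['tool_pos'],s['tcp_rot'],s['time'])
cv2.imwrite('pics/w1.png',c['color'][:,:,::-1])
c=cam('top'); rects(c,300)
```

```text
[ 0.68428071 -0.1242173   0.33819461] [-0.2274164   0.23076644 -1.56708653] [[309.70691629   0.         313.91471192]
 [  0.         309.70691629 199.46145793]
 [  0.           0.           1.        ]]
[ 0.61174164 -0.12589162  0.37251323] [-3.14102877  0.01684644  0.0070985 ] 1.7333
yellow [231. 230.] z 0.018 [437.8 246. ] [117.6  96.8] 34.0
yellow [231. 230.] z 0.045 [435.  240.7] [115.6  95.2] 34.0
yellow [267. 172.] z 0.018 [640.  125.7] [ 94.5 114.4] 83.3
yellow [267. 172.] z 0.045 [633.8 122.5] [ 92.9 112.5] 83.3
```

View pics/w1.png

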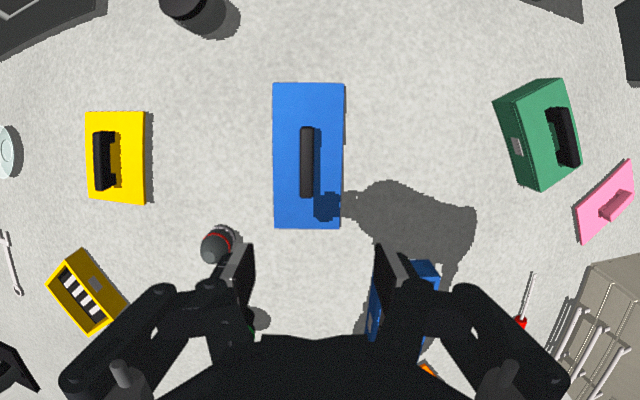

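Wrist view: blue lid at (308,155) with handle at (307,162), yellow lid at (117,157), yellow case at (87,290), objective at (217,243). The blue case is hidden behind the right finger. I'll measure through the fisheye model.

```bash
cat >> h.py <<'E'
_ray=ray
def ray(c,uv):
    K=c['mtx']
    if K[0,0]>350: return _ray(c,uv)
    uv=np.atleast_2d(uv).astype(np.float64)
    n=cv2.fisheye.undistortPoints(uv[:,None],K,np.zeros(4))[:,0]
    return np.c_[n[:,0],-n[:,1],-np.ones(len(n))]@cv2.Rodrigues(c['rotation'])[0].T
def handles(c,z,box):
    u0,v0,u1,v1=box
    m=np.zeros(c['depth'].shape,np.uint8); m[v0:v1,u0:u1]=(c['color'][v0:v1,u0:u1].max(2)<75)*255
    k=max(cv2.findContours(m,cv2.RETR_EXTERNAL,cv2.CHAIN_APPROX_NONE)[0],key=cv2.contourArea)
    r=cv2.minAreaRect((plane(c,k[:,0],z)[:,:2]*1000).astype(np.float32)); print('handle',np.round(r[0],1),np.round(r[1],1),round(r[2],1))
E
python3 - <<'E'
from h import *
c=ld('wrist'); rects(c,800)
handles(c,.05,(285,110,335,205)); handles(c,.05,(90,120,140,195))
E
```

```text
blue [307. 154.] z 0.018 [ 633.5 -116.4] [ 73.1 157.1] 88.8
blue [307. 154.] z 0.045 [ 637.8 -117.1] [ 67.  143.9] 88.8
yellow [ 84. 292.] z 0.018 [431.7 247.6] [123.8 157.3] 33.3
yellow [ 84. 292.] z 0.045 [453.  216.2] [113.4 144.1] 33.3
yellow [116. 156.] z 0.018 [643.8 120.8] [ 96.  112.6] 83.2
yellow [116. 156.] z 0.045 [647.2 100.2] [ 87.9 103.1] 83.2
handle [ 634.  -116.9] [13.  67.5] 89.0
handle [644.1 110.1] [33.1 68. ] 83.4
```

Wrist, scene and top views agree on the lid to 2–4 mm. I'll measure the blue case with the same wrist camera.

Call:
drive_tool([
  [-0.42,-0.21,0],
  [-0.42,-0.21,0],
  [-0.42,-0.21,0],
  [-0.42,-0.21,0],
  [-0.42,-0.21,0],
  [-0.42,-0.21,0],
  [-0.42,-0.21,0],
  [-0.42,-0.21,0],
], claw=[60,60,60,60,60,60,60,60], yaw=[0,0,0,0,0,0,0,0])

```text
time: 2.45
tool_pos: [0.3999, -0.233, 0.3761]
tcp_rot: [3.14, -0.028, 0.004]
wrist_force: [0.4, -0.1, 0.1]
width: 0.703
grip_force: 0.0
```

```bash
cat >> h.py <<'E'
def inner(c,z=.045,amin=800):
    for n,m in masks(c).items():
        cs,hi=cv2.findContours(m,cv2.RETR_CCOMP,cv2.CHAIN_APPROX_NONE)
        for k,h in zip(cs,hi[0]):
            if h[3]>=0 and cv2.contourArea(k)>amin:
                r=cv2.minAreaRect((plane(c,k[:,0],z)[:,:2]*1000).astype(np.float32)); print('hole',n,k[:,0].mean(0).round(),np.round(r[0],1),np.round(r[1],1),round(r[2],1))
E
python3 - <<'E'
from h import *
c=cam('wrist'); s=bot.read_state(); print(s['tool_pos'],s['tcp_rot'],s['time'])
cv2.imwrite('pics/w2.png',c['color'][:,:,::-1])
rects(c,800); inner(c)
print('top');inner(ld('top'),amin=50)
E
```

```text
[ 0.40101878 -0.23261305  0.37601116] [ 3.14005766 -0.02538718  0.00408666] 2.5
blue [312. 159.] z 0.018 [ 418.  -230.9] [ 79.8 172.7] 87.8
blue [312. 159.] z 0.045 [ 422.5 -231.1] [ 73.2 158.3] 87.8
blue [204.  23.] z 0.018 [ 581.9 -116.4] [73.9 60.9] 88.6
blue [204.  23.] z 0.045 [ 572.8 -126.1] [67.8 55.9] 88.6
yellow [ 16. 169.] z 0.018 [437.5 250.9] [145.6 152. ] 33.7
yellow [ 16. 169.] z 0.045 [440.3 210.8] [133.5 139.4] 33.7
yellow [57. 33.] z 0.018 [627.2 120.5] [99.  85.5] 83.3
yellow [57. 33.] z 0.045 [614.3  91.2] [90.8 78.4] 83.3
hole blue [312. 155.] [ 426.5 -231.1] [ 58.4 137.4] 88.0
top
hole yellow [231. 230.] [435.1 241.9] [104.2  84.5] 34.0
hole yellow [267. 171.] [636.6 121.5] [29.1 77.1] 83.0
```

View pics/w2.png

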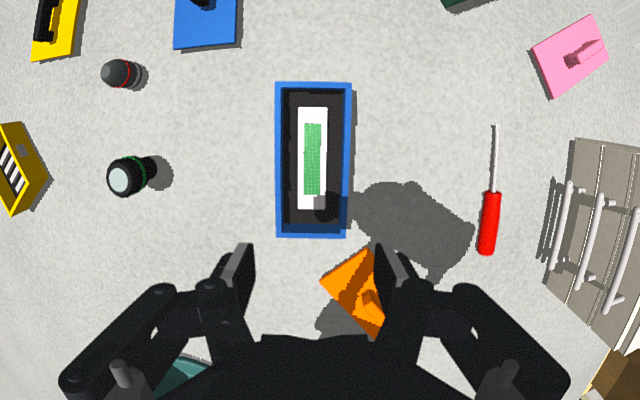

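Wrist view: blue case at (312,159), size 73x158 mm on the rim plane, which is correct. Centre is (0.4225,-0.231). Now back to the blue lid for the grasp.

Call:
drive_tool([
  [0.464,0.233,0],
  [0.464,0.233,0],
  [0.464,0.233,0],
  [0.464,0.233,0],
  [0.464,0.233,0],
  [0.464,0.233,-0.1],
  [0.464,0.233,-0.2],
  [0.464,0.233,-0.2],
], claw=[60,60,60,60,60,60,60,60], yaw=[0,0,0,0,0,0,0,0])

```text
time: 3.17
tool_pos: [0.6369, -0.1129, 0.2735]
tcp_rot: [3.142, -0.015, 0.004]
wrist_force: [-1.5, -0.8, -0.7]
width: 0.702
grip_force: 0.0
```

Call:
drive_tool([
  [0,0,0],
  [0,0,0],
], claw=[60,60], yaw=[0,0,0])

```text
$.yaw: bad value
```

Call:
drive_tool([
  [0,0,-0.06],
  [0,0,-0.08],
  [0,0,-0.08],
  [0,0,-0.08],
], claw=[60,60,60,60], yaw=[0,0,0,0])

```text
time: 3.5
tool_pos: [0.6344, -0.1149, 0.2349]
tcp_rot: [-3.141, 0.02, 0.001]
wrist_force: [-0.4, 0.3, 1.3]
width: 0.701
grip_force: 0.0
```

Call:
drive_tool([
  [-0.003,-0.003,-0.04],
  [-0.003,-0.003,-0.076],
  [-0.003,-0.003,-0.076],
  [-0.003,-0.003,-0.076],
  [-0.003,-0.003,-0.076],
  [-0.003,-0.003,-0.076],
  [-0.003,-0.003,-0.076],
  [-0.003,-0.003,-0.076],
], claw=[60,60,60,60,0,0,0,0], yaw=[0,0,0,0,0,0,0,0], newtons=45)

```text
time: 4.17
tool_pos: [0.6332, -0.1168, 0.1984]
tcp_rot: [3.141, -0.02, 0.004]
wrist_force: [-0.8, 1.2, 1.5]
width: 0.152
grip_force: 44.7
```

Call:
drive_tool([
  [0,0,0],
  [0,0,0],
  [0,0,0],
  [0,0,0],
  [0,0,0],
], claw=[0,0,0,0,0], yaw=[0,0,0,0,0])

```text
time: 4.58
tool_pos: [0.6333, -0.1169, 0.1984]
tcp_rot: [3.141, -0.02, 0.004]
wrist_force: [-1.2, -0.7, 6.8]
width: 0.156
grip_force: 45.9
```

Gripped: opening is about 13 mm, which is the handle. Lift and carry to above the blue case.

Call:
drive_tool([
  [0,0,0.03],
  [0,0,0.08],
  [0,0,0.16],
  [0,0,0.16],
  [-0.1,-0.054,0.16],
  [-0.16,-0.087,0.16],
  [-0.22,-0.12,0.16],
  [-0.28,-0.152,0.16],
], claw=[0,0,0,0,0,0,0,0], yaw=[0,0,0,0,0,0,0,0])

```text
time: 5.25
tool_pos: [0.4901, -0.1931, 0.2761]
tcp_rot: [-3.141, 0.019, 0.003]
wrist_force: [-0.6, -0.9, -1.0]
width: 0.154
grip_force: 44.9
```

Call:
drive_tool([
  [-0.06,-0.033,0],
  [-0.12,-0.065,0],
  [-0.142,-0.077,0],
  [-0.142,-0.077,0],
  [-0.142,-0.077,0],
  [-0.142,-0.077,0],
  [-0.142,-0.077,0],
  [-0.142,-0.077,0],
], claw=[0,0,0,0,0,0,0,0], yaw=[-0.005,-0.005,-0.005,-0.005,-0.005,-0.005,-0.005,-0.005])

```text
time: 5.92
tool_pos: [0.4226, -0.2308, 0.2768]
tcp_rot: [3.141, -0.043, 0.001]
wrist_force: [0.1, -0.1, -1.7]
width: 0.156
grip_force: 44.9
```

Run:
```python
from h import *
s=bot.read_state(); print(s['tool_pos'],s['tcp_rot'],s['time'],s['wrist_force'],s['torque'],s['width'])
a=cam('wrist')['color'];cv2.imwrite('pics/w3.png',a[:,:,::-1])
```

```text
[ 0.42258821 -0.23081868  0.27677723] [ 3.14126215e+00 -4.25849394e-02  7.23006548e-04] 5.9167 [ 0.1230418  -0.07870739 -1.74937743] [-0.02879184  0.00465157 -0.01113143] 0.15646088136181024
```

View pics/w3.png

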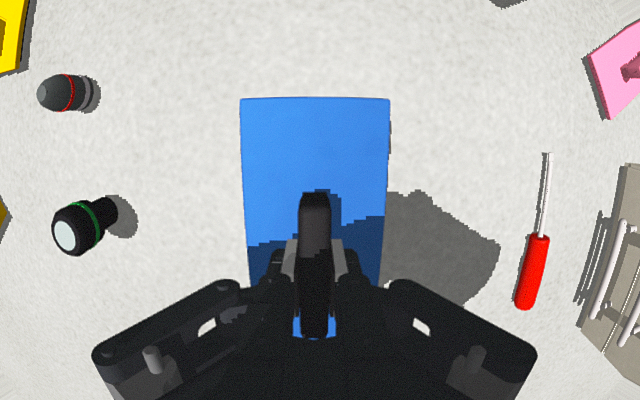

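Wrist view: the held lid covers the case, with front corners at (240,99) and (389,99). I'll check where they lie.

Run:
```python
from h import *
c=ld('wrist'); 
P=plane(c,[(240.5,98.5),(389,98.5)],.0966); print(P.round(4),'mid',P.mean(0).round(4))
m=masks(c)['blue']; pts=[]
for s in(0,1):
  L=[(np.where(m[v,:]>0)[0][[0,-1]][s],v) for v in range(110,180,5)]
  Q=plane(c,L,.0966); a=np.polyfit(Q[:,0],Q[:,1],1); print('side',np.degrees(np.arctan(a[0])).round(2),np.polyval(a,.4225).round(4))
u=[(x,np.where(m[:,x]>0)[0][0]) for x in range(250,381,10)]; Q=plane(c,u,.0966);a=np.polyfit(Q[:,1],Q[:,0],1);print('front',-np.degrees(np.arctan(a[0])).round(2),np.polyval(a,-.231).round(4))
```

```text
[[ 0.5025 -0.1969  0.0966]
 [ 0.5007 -0.2679  0.0966]] mid [ 0.5016 -0.2324  0.0966]
side -1.83 -0.1941
side -2.01 -0.2655
front -1.72 0.5014
```

The held lid's centre is (0.422,-0.230) at -1.85°, within about 1 mm of the case. Lower it gently.

Call:
drive_tool([
  [0,-0.002,-0.02],
  [0,-0.002,-0.035],
  [0,-0.002,-0.045],
  [0,-0.002,-0.055],
  [0,-0.002,-0.062],
  [0,-0.002,-0.069],
  [0,-0.002,-0.076],
  [0,-0.002,-0.076],
], claw=[0,0,0,0,0,0,0,0], yaw=[0,0,0,0,0,0,0,0])

```text
time: 6.63
tool_pos: [0.4212, -0.2321, 0.2379]
tcp_rot: [-3.141, 0.045, 0.002]
wrist_force: [0.4, 0.3, -0.4]
width: 0.152
grip_force: 45.0
```

Call:
drive_tool([
  [0,0,-0.002],
  [0,0,-0.004],
  [0,0,-0.006],
  [0,0,-0.008],
  [0,0,-0.01],
  [0,0,-0.01],
  [0,0,-0.01],
  [0,0,-0.01],
], claw=[0,0,0,0,0,0,0,0], yaw=[0,0,0,0,0,0,0,0])

```text
time: 7.3
tool_pos: [0.4215, -0.2322, 0.2337]
tcp_rot: [3.141, -0.045, 0.0]
wrist_force: [-0.5, 0.5, -0.7]
width: 0.155
grip_force: 45.0
```

Call:
drive_tool([
  [0,0,-0.001],
  [0,0,-0.002],
  [0,0,-0.003],
  [0,0,-0.003],
  [0,0,-0.003],
  [0,0,-0.003],
], claw=[0,0,0,0,0,0], yaw=[0,0,0,0,0,0])

```text
time: 7.8
tool_pos: [0.4216, -0.2323, 0.2333]
tcp_rot: [3.141, -0.045, 0.0]
wrist_force: [-4.3, 1.8, 7.6]
width: 0.153
grip_force: 46.2
```

Contact at the expected seated height (0.2333). Release, then retreat straight up.

Call:
drive_tool([
  [0,0,0],
  [0,0,0],
  [0,0,0],
  [0,0,0.02],
  [0,0,0.06],
  [0,0,0.13],
  [0,0,0.2],
  [0,0,0.26],
], claw=[45,45,45,45,45,45,45,45], yaw=[0,0,0,0,0,0,0,0])

```text
time: 8.47
tool_pos: [0.4215, -0.2322, 0.3648]
tcp_rot: [3.141, -0.045, 0.002]
wrist_force: [0.8, -1.0, -0.2]
width: 0.527
grip_force: 0.0
```

Call:
drive_tool([
  [0,0,0.02],
  [0,0,0.02],
  [0,0,0.02],
  [0,0,0.02],
], claw=[60,60,60,60], yaw=[0,0,0,0])

```text
time: 8.8
tool_pos: [0.4208, -0.2318, 0.3703]
tcp_rot: [-3.14, 0.045, 0.004]
wrist_force: [-0.6, 0.6, -0.9]
width: 0.702
grip_force: 0.0
```

Run:
```python
from h import *
c=cam('wrist'); s=bot.read_state(); print(s['tool_pos'],s['tcp_rot'],s['time'],s['width'])
cv2.imwrite('pics/w4.png',c['color'][:,:,::-1])
rects(c,800,(.053,.018))
```

```text
[ 0.42071748 -0.23170017  0.36985846] [-3.13913523  0.04469289  0.00556435] 8.85 0.6989743208074644
blue [315. 179.] z 0.053 [ 422.2 -231.7] [ 72.9 158.5] 88.1
blue [315. 179.] z 0.018 [ 413.6 -231.6] [ 81.9 177.9] 88.1
yellow [ 17. 184.] z 0.053 [442.8 197.8] [126.6 138.1] 33.5
yellow [ 17. 184.] z 0.018 [436.7 250.7] [142.2 155.1] 33.5
yellow [54. 37.] z 0.053 [624.9  80.1] [ 88.1 100.8] 83.1
yellow [54. 37.] z 0.018 [641.1 118.6] [ 99.  113.1] 83.1
```

View pics/w4.png

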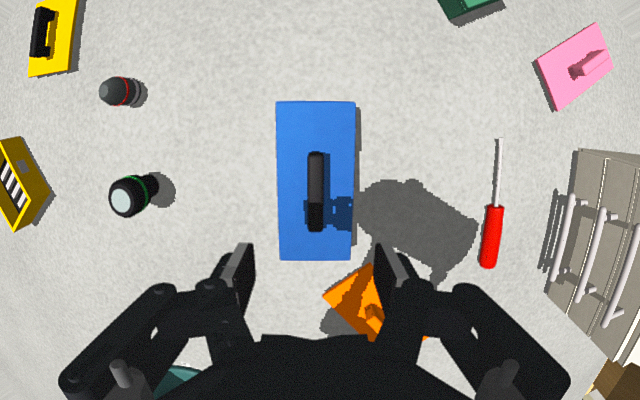

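Blue lid seated: at (315,180), 158.5x72.9 mm on the z=53 mm plane, centre (0.422,-0.2317), nothing disturbed. Next the yellow case.

Call:
drive_tool([
  [0.04,0.3,0],
  [0.04,0.945,0],
  [0.04,0.945,0],
  [0.04,0.945,0],
  [0.04,0.945,0],
  [0.04,0.945,0],
  [0.04,0.945,0],
  [0.04,0.945,0],
], claw=[60,60,60,60,60,60,60,60], yaw=[0,0,0,0,0,0,0,0])

```text
time: 9.52
tool_pos: [0.4356, 0.1025, 0.3701]
tcp_rot: [3.141, -0.045, -0.005]
wrist_force: [0.4, -0.6, 0.7]
width: 0.708
grip_force: 0.0
```

Call:
drive_tool([
  [-0.04,0.26,0],
  [-0.04,0.26,0],
  [-0.04,0.26,0],
  [-0.04,0.26,0],
  [-0.04,0.26,0],
  [-0.04,0.26,0],
], claw=[60,60,60,60,60,60], yaw=[0,0,0,0,0,0])

```text
time: 10.02
tool_pos: [0.4162, 0.2304, 0.3704]
tcp_rot: [3.139, -0.042, -0.005]
wrist_force: [-1.0, 0.1, -0.3]
width: 0.699
grip_force: 0.0
```

Run:
```python
from h import *
c=cam('wrist'); s=bot.read_state(); print(s['tool_pos'],s['tcp_rot'],s['time'],s['q'].round(2))
cv2.imwrite('pics/w5.png',c['color'][:,:,::-1])
rects(c,800); inner(c)
```

```text
[0.41656405 0.22970668 0.37069069] [ 3.1391842  -0.04463182 -0.00376049] 10.0667 [ 0.45 -0.09  2.05 -0.    1.18  2.05]
blue [612. 174.] z 0.018 [ 415.5 -248.1] [154.4 177. ] 88.0
blue [612. 174.] z 0.045 [ 421.7 -207.8] [141.4 162.1] 88.0
yellow [304. 161.] z 0.018 [433.2 240.9] [124.2 102.7] 33.6
yellow [304. 161.] z 0.045 [437.9 240. ] [113.7  94. ] 33.6
yellow [405.  11.] z 0.018 [594.5 129.6] [35.1 97.6] 5.9
yellow [405.  11.] z 0.045 [585.5 138. ] [32.2 89.3] 5.9
hole yellow [304. 158.] [441.8 239.7] [94.8 76.2] 33.6
```

View pics/w5.png

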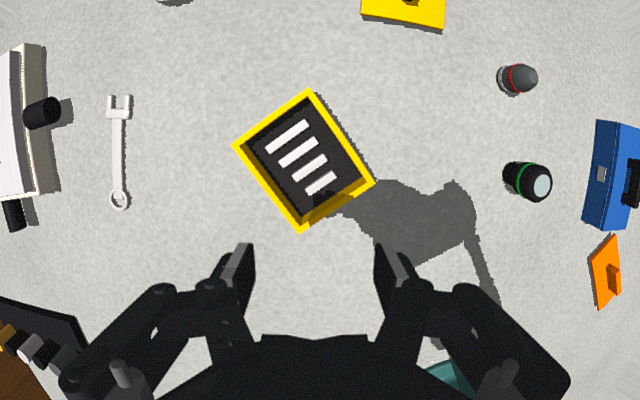

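Yellow case at (304,161): 113.7x94 mm, centre (0.4379,0.2400), long axis 33.6°. On to the yellow lid.

Call:
drive_tool([
  [0.41,-0.22,0],
  [0.41,-0.22,0],
  [0.41,-0.22,0],
  [0.41,-0.22,0],
  [0.41,-0.22,0],
  [0.41,-0.22,0],
  [0.41,-0.22,0],
  [0.41,-0.22,0],
], claw=[60,60,60,60,60,60,60,60], yaw=[-0.029,-0.029,-0.029,-0.029,-0.029,-0.029,-0.029,-0.029])

```text
time: 10.73
tool_pos: [0.6226, 0.1172, 0.3712]
tcp_rot: [3.135, -0.196, -0.003]
wrist_force: [0.0, 0.1, -0.3]
width: 0.701
grip_force: 0.0
```

Run:
```python
from h import *
c=cam('wrist'); s=bot.read_state(); print(s['tool_pos'],s['tcp_rot'],s['time'])
rects(c,1500,(.018,)); handles(c,.05,(250,100,370,230))
```

```text
[0.62167592 0.11826377 0.37120901] [ 3.13520967 -0.19338102 -0.00372012] 10.7833
blue [553. 280.] z 0.018 [ 406.8 -244.4] [134.9 209. ] 88.1
yellow [305. 158.] z 0.018 [644.5 124.2] [ 93.1 111.8] 83.2
handle [645. 124.] [12.4 66.6] 82.8
```

Call:
drive_tool([
  [0.046,0.012,0],
  [0.046,0.012,-0.08],
  [0.046,0.012,-0.16],
  [0.046,0.012,-0.22],
  [0.046,0.012,-0.28],
  [0.046,0.012,-0.28],
  [0.046,0.012,-0.28],
  [0.046,0.012,-0.28],
], claw=[60,60,60,60,60,60,60,60], yaw=[0,0,0,0,0,0,0,0])

```text
time: 11.45
tool_pos: [0.6449, 0.1268, 0.234]
tcp_rot: [-3.136, 0.187, -0.003]
wrist_force: [0.6, 0.5, 0.0]
width: 0.704
grip_force: 0.0
```

Call:
drive_tool([
  [0,-0.005,-0.04],
  [0,-0.005,-0.072],
  [0,-0.005,-0.072],
  [0,-0.005,-0.072],
  [0,-0.005,-0.072],
  [0,-0.005,-0.072],
  [0,-0.005,-0.072],
  [0,-0.005,-0.072],
], claw=[60,60,60,60,0,0,0,0], yaw=[0,0,0,0,0,0,0,0], newtons=45)

```text
time: 12.12
tool_pos: [0.6455, 0.1243, 0.1978]
tcp_rot: [-3.135, 0.188, -0.004]
wrist_force: [-1.1, -0.0, 2.1]
width: 0.152
grip_force: 44.4
```

Call:
drive_tool([
  [0,0,0],
  [0,0,0],
  [0,0,0],
  [0,0,0],
  [0,0,0],
], claw=[0,0,0,0,0], yaw=[0,0,0,0,0])

```text
time: 12.53
tool_pos: [0.6456, 0.1243, 0.1978]
tcp_rot: [-3.135, 0.188, -0.004]
wrist_force: [-0.9, 0.5, 5.6]
width: 0.15
grip_force: 45.3
```

Call:
drive_tool([
  [0,0,0.03],
  [0,0,0.08],
  [0,0,0.16],
  [0,0,0.16],
  [-0.08,0.045,0.16],
  [-0.14,0.078,0.16],
  [-0.2,0.112,0.16],
  [-0.26,0.146,0.16],
], claw=[0,0,0,0,0,0,0,0], yaw=[0,0,0,0,0.03,0.06,0.09,0.12])

```text
time: 13.2
tool_pos: [0.5131, 0.1974, 0.2765]
tcp_rot: [-3.115, -0.409, 0.001]
wrist_force: [-0.4, 1.2, -1.2]
width: 0.152
grip_force: 44.3
```

Call:
drive_tool([
  [-0.06,0.033,0],
  [-0.11,0.062,0],
  [-0.154,0.086,0],
  [-0.154,0.086,0],
  [-0.154,0.086,0],
  [-0.154,0.086,0],
  [-0.154,0.086,0],
  [-0.154,0.086,0],
], claw=[0,0,0,0,0,0,0,0], yaw=[0.03,0.06,0.09,0.1045,0.1045,0.1045,0.1045,0.1045])

```text
time: 13.87
tool_pos: [0.4385, 0.2398, 0.2765]
tcp_rot: [3.009, 0.904, 0.001]
wrist_force: [0.5, -0.4, -1.0]
width: 0.153
grip_force: 44.4
```

Run:
```python
from h import *
c=cam('wrist'); s=bot.read_state(); p=s['tool_pos'];print(p,s['tcp_rot'],s['time'],s['wrist_force'],s['width'])
z=p[2]-.1978+.018
h=np.degrees(2*np.arctan2(s['tcp_rot'][1],s['tcp_rot'][0]))%360; print('heading',h)
h=np.radians(33.6); T=np.array([[np.cos(h),np.sin(h)],[-np.sin(h),np.cos(h)]])
m=masks(c)['yellow']; m=(cv2.connectedComponents(m)[1]==cv2.connectedComponents(m)[1][150,310]).astype(np.uint8)
k=max(cv2.findContours(m,cv2.RETR_EXTERNAL,cv2.CHAIN_APPROX_NONE)[0],key=cv2.contourArea)[:,0]
Q=(plane(c,k,z)[:,:2]-[.4379,.2400])@T.T*1000   # case frame, mm
vis=k[:,1]<210
f=Q[vis&(Q[:,0]>45)&(abs(Q[:,1])<38)]; a=np.polyfit(f[:,1],f[:,0],1); print('front',a,len(f),'expect 57')
for sg in(1,-1):
    f=Q[vis&(sg*Q[:,1]>38)&(Q[:,0]<50)]; a=np.polyfit(f[:,0],f[:,1],1); print('side',a,len(f),'expect',47*sg, np.ptp(f[:,0]))
cv2.imwrite('pics/w6.png',c['color'][:,:,::-1])
```

```text
[0.43850752 0.23977996 0.27633833] [3.00855214e+00 9.04395391e-01 4.39230826e-04] 13.9167 [ 1.08750638 -0.03146759 -1.11903365] 0.15332760211972368
heading 33.462415848229575
front [3.00672912e-03 6.18615762e+01] 173 expect 57
side [-3.75822912e-03  4.56681919e+01] 49 expect 47 24.983012359383313
side [-2.87655925e-03 -4.55854217e+01] 49 expect -47 24.995874221373636
```

View pics/w6.png

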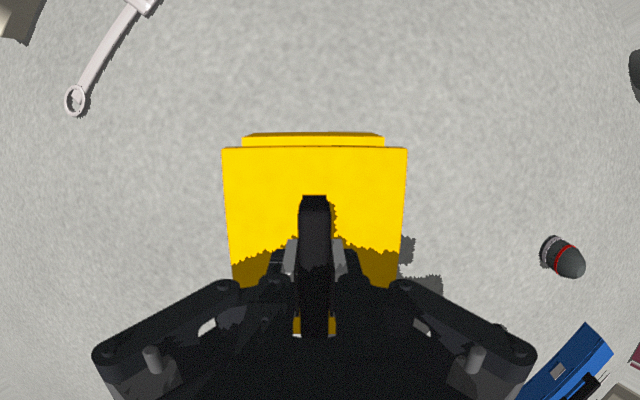

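The lid is centred sideways (±45.6 mm). The front fit caught the case edge behind at v=132, while the lid's front edge is at v≈148. I'll check that one.

Run:
```python
from h import *
c=ld('wrist'); h=np.radians(33.6); T=np.array([[np.cos(h),np.sin(h)],[-np.sin(h),np.cos(h)]])
for uv,z in(([(224,148.5),(405,148.5)],.0965),([(250,132.5),(380,132.5)],.045)):
    print(((plane(c,uv,z)[:,:2]-[.4379,.24])@T.T*1000).round(1))
```

```text
[[ 55.9  44. ]
 [ 55.8 -44.9]]
[[ 59.9  41.2]
 [ 59.8 -43.1]]
```

Consistent: v=132 is the case wall's foot, which falls at 57 mm on z=0. The lid is centred to about 1 mm. Lower it.

Call:
drive_tool([
  [0,0,-0.02],
  [0,0,-0.035],
  [0,0,-0.045],
  [0,0,-0.055],
  [0,0,-0.062],
  [0,0,-0.069],
  [0,0,-0.076],
  [0,0,-0.076],
], claw=[0,0,0,0,0,0,0,0], yaw=[0,0,0,0,0,0,0,0])

```text
time: 14.58
tool_pos: [0.4375, 0.24, 0.2374]
tcp_rot: [3.008, 0.907, -0.002]
wrist_force: [-0.4, -0.2, -2.0]
width: 0.152
grip_force: 44.3
```

Call:
drive_tool([
  [0,0,-0.002],
  [0,0,-0.004],
  [0,0,-0.006],
  [0,0,-0.008],
  [0,0,-0.01],
  [0,0,-0.01],
  [0,0,-0.01],
  [0,0,-0.01],
], claw=[0,0,0,0,0,0,0,0], yaw=[0,0,0,0,0,0,0,0])

```text
time: 15.25
tool_pos: [0.4378, 0.2401, 0.2332]
tcp_rot: [3.008, 0.907, 0.0]
wrist_force: [0.2, 0.3, -1.9]
width: 0.159
grip_force: 44.4
```

Call:
drive_tool([
  [0,0,-0.001],
  [0,0,-0.002],
  [0,0,-0.003],
  [0,0,-0.003],
  [0,0,-0.003],
  [0,0,-0.003],
], claw=[0,0,0,0,0,0], yaw=[0,0,0,0,0,0])

```text
time: 15.75
tool_pos: [0.4379, 0.2402, 0.2327]
tcp_rot: [-3.008, -0.907, -0.0]
wrist_force: [-2.6, -1.8, 6.0]
width: 0.151
grip_force: 45.6
```

Contact at the seated height. Release and retreat.

Call:
drive_tool([
  [0,0,0],
  [0,0,0],
  [0,0,0],
  [0,0,0.02],
  [0,0,0.06],
  [0,0,0.13],
  [0,0,0.2],
  [0,0,0.28],
], claw=[45,45,45,45,45,45,45,45], yaw=[0,0,0,0,0,0,0,0])

```text
time: 16.42
tool_pos: [0.4371, 0.2398, 0.3724]
tcp_rot: [3.007, 0.907, -0.004]
wrist_force: [1.2, 1.3, -1.1]
width: 0.526
grip_force: 0.0
```

Call:
drive_tool([
  [0,0,0.02],
  [0,0,0.02],
  [0,0,0.02],
  [0,0,0.02],
], claw=[45,45,45,45], yaw=[0,0,0,0])

```text
time: 16.75
tool_pos: [0.4372, 0.2398, 0.3802]
tcp_rot: [3.007, 0.907, -0.004]
wrist_force: [-1.1, 0.1, -0.4]
width: 0.528
grip_force: 0.0
```

Run:
```python
from h import *
c=cam('wrist'); rects(c,1500,(.053,)); print(bot.read_state()['time'])
c=cam('scene'); i=cv2.resize(c['color'][100:330,200:500],None,fx=2.5,fy=2.5);cv2.imwrite('pics/s2.png',i[:,:,::-1])
```

```text
blue [545. 322.] z 0.053 [ 460.3 -193.7] [142.1  84.2] 88.0
yellow [314. 180.] z 0.053 [438.6 241. ] [115.3  92.7] 33.6
16.8
```

View pics/s2.png

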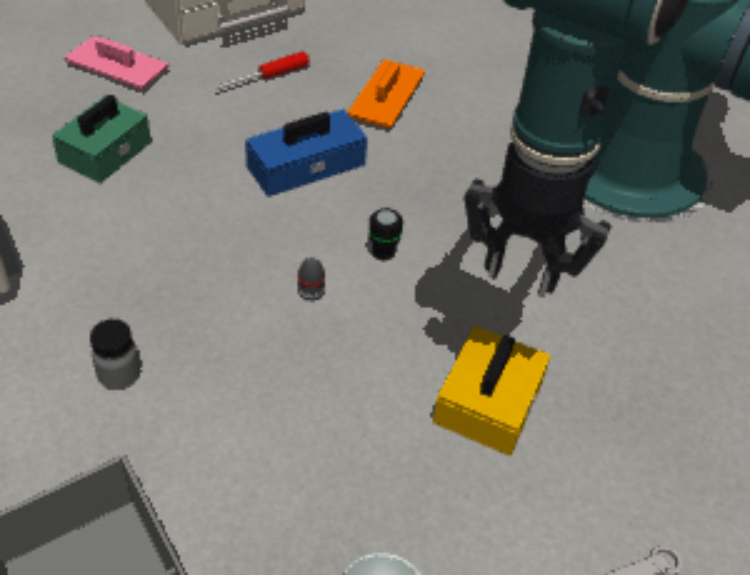

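Both cases are closed flat: blue at crop (307,152), yellow at (493,390). The bystanders are untouched and the gripper is clear.

```bash
python3 -c "
from workcell import bot
print(bot.finish_job())"
```

```text
the job is handed in; nothing more can be done
None
```

Both lids are on their matching cases, seated flat and let go, and the job is handed in at about 17 s with the bystanders in view undisturbed; no verdict was returned.

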